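# Load the bottle mixer and set its speed slider

## Task

Stand the red-labelled and the blue-labelled dropper bottle upright in the two empty cells of the mixer's blue carriage, one in each, setting them down rather than dropping them. Only when both are in and released, slide the mixer's black speed slider along its slot until its white line is in line with the point of the red set clip. Leave the clip, the two bottles already loaded and the other things on the worktop where they are.

Things in the scene. Friction and masses are not known exactly. Their poses are not given: they have to be found in the camera images.
- mixer: white bench mixer, fixed, 200 (x) x 290 (y) x 36 mm high; slider panel on its front half, blue carriage with four cells on its rear half. Origin: centre of underside; x from panel to carriage, y along slot and cells, z up. Cells at x = 50, y = -90, -30, 30, 90 mm, 56 mm square inside, walls 4 mm, floor at z = 46, rim at z = 80 mm. Two hold plain bottles, two are empty with a green pad (varies).
- pad_a: green disc, 44 mm diameter, 2 mm thick, fixed in the middle of the floor of one empty cell. Origin: centre of its underside (on the cell floor), so a bottle stands 2 mm above it.
- pad_b: green disc, the same as pad_a, in the other empty cell.
- red_bottle: amber glass dropper bottle with black screw cap and rubber teat, with a label with a red band. 104 mm tall: glass body 39 mm diameter up to 66 mm with a shoulder above, cap 21 mm diameter from 71 to 83 mm, teat 16 mm diameter above that. Origin: centre of its underside; z up. Starts loose on the worktop; must go into an empty cell (either one).
- blue_bottle: amber glass dropper bottle with black screw cap and rubber teat, with a label with a blue band. 104 mm tall: glass body 39 mm diameter up to 66 mm with a shoulder above, cap 21 mm diameter from 71 to 83 mm, teat 16 mm diameter above that. Origin: centre of its underside; z up. Starts loose on the worktop; must go into the other empty cell.
- plain_bottle_a: amber glass dropper bottle with black screw cap and rubber teat, without a label. 104 mm tall: glass body 39 mm diameter up to 66 mm with a shoulder above, cap 21 mm diameter from 71 to 83 mm, teat 16 mm diameter above that. Origin: centre of its underside; z up. Already stands in a cell; leave it there.
- plain_bottle_b: amber glass dropper bottle with black screw cap and rubber teat, without a label. 104 mm tall: glass body 39 mm diameter up to 66 mm with a shoulder above, cap 21 mm diameter from 71 to 83 mm, teat 16 mm diameter above that. Origin: centre of its underside; z up. Already stands in a cell; leave it there.
- fader (a joint): speed slider of the mixer, in m: 0 at the slow end (the mixer's -y end), 0.12 at the fast end; moves along the mixer's +y; takes about 2 N and stays where it is left. The joint value of slider and clip agree when they are in line.
- fader_top (a point): middle of the top of the slider's grip: a black block 30 mm (mixer x) by 22 mm (mixer y), 24 mm high, its top 27 mm above the panel (63 mm above the worktop), with a white line across its middle along the mixer's x. It runs at mixer x = -50 mm.
- clip (a joint): position of the red set clip on its rail, in m, on the same scale as the slider; not to be moved.
- clip_tip (a point): point of the red set clip: a red pointer 9 mm wide and 5 mm high lying on the panel in front of the slider, pointing to the slot; this point is on its tip, 24 mm in front of the slot's middle. Its axes are those of the mixer.
- spot_plate: white porcelain plate with twelve wells, 119 x 89 x 12 mm, lying at the left; a bystander. Origin: centre of its underside.
- tweezers: steel tweezers, 109 mm long, 10 mm high, lying at the front left; a bystander. Origin: centre of its underside.
There are look-alikes about, which are no part of the job. Leave any purple, turquoise or yellow look-alike of the plain_bottle_b alone.

How it is judged:
On the way, in this order (a step that is already met when the one before it is completed fails the run):
1. both labelled bottles stand upright in the two empty cells, one in each, released (((horizontal distance between red_bottle and pad_a below 0.02 m and z of red_bottle in the frame of pad_a below 0.007 m and angle between each of red_bottle, blue_bottle's own z axis and vertical below 0.1 rad and horizontal distance between blue_bottle and pad_b below 0.02 m and z of blue_bottle in the frame of pad_b below 0.007 m) or (horizontal distance between red_bottle and pad_b below 0.02 m and z of red_bottle in the frame of pad_b below 0.007 m and angle between each of red_bottle, blue_bottle's own z axis and vertical below 0.1 rad and horizontal distance between blue_bottle and pad_a below 0.02 m and z of blue_bottle in the frame of pad_a below 0.007 m)) and contact force between the fingers and red_bottle below 0.05 N and linear speed of each of red_bottle, blue_bottle below 0.03 m/s and contact force between the fingers and blue_bottle below 0.05 N), for 0.2 s.
2. the slider's white line is in line with the point of the red clip (within 4 mm) (y of fader_top in the frame of clip_tip between -0.004 and 0.004 m and velocity of joint fader between -0.005 and 0.005 m/s), for 0.2 s.
At the end, for the whole second after the job is handed in: Labelled bottles stand released, one on each green pad (within 20 mm of its centre, 5 mm in height, 0.1 rad of upright); the slider rests with its white line within 4 mm of the clip's point along the slot; both plain bottles upright, within 20 mm of where they stood (all of step 1 and all of step 2 and distance of each of plain_bottle_a, plain_bottle_b from where it was at the start of the episode below 0.02 m and angle between each of plain_bottle_a, plain_bottle_b's own z axis and vertical below 0.1 rad); the robot touches nothing.
It fails at once if the red clip is pushed along its rail (5 mm) (distance of clip_tip from where it was at the start of the episode above 0.005 m).
It fails at once if the red bottle is dropped (faster than 0.6 m/s with no finger on it, a fall of about 2 cm) (contact force between the fingers and red_bottle below 0.01 N and linear speed of red_bottle above 0.6 m/s).
It fails at once if the blue bottle is dropped (faster than 0.6 m/s with no finger on it, a fall of about 2 cm) (contact force between the fingers and blue_bottle below 0.01 N and linear speed of blue_bottle above 0.6 m/s).
It fails at once if the tweezers or the loose spot plate at the left are shifted by more than 30 mm (distance of any of spot_plate, tweezers from where it was at the start of the episode above 0.03 m).
It also fails if it takes over 64 s, if anything falls off the work surface, if the arm or the gripper's body presses on something with over 40 N, if the wrist force passes 120 N, or if a joint passes its speed limit or range.

## Robot

A 6-joint arm with a two-finger parallel gripper is mounted at the origin on a cart in front of the work surface, level with it; the furniture and walls round the work are solid. World frame = base frame: x ahead of the robot, y to its left, z up, the work surface at z = 0. Lengths are in m, angles in rad, forces in N, time in s.
With the tool pointing down it reaches from about 0.35 to 0.85 m from the base axis. Payload 8.1 kg.
Tool frame: the origin (TCP) lies between the finger pads; the fingertips stand 25 mm ahead of it and the grasp point (between the pads) lies 6 mm ahead of it; z points along the fingers, y is the line along which they close (so a half turn about z gives the same grasp; the last joint's range is limited). The gripper opens to 93 mm and grips with 3 to 60 N. Pads are 15 mm wide; open, the fingers measure 128 mm over their backs; the gripper's body (75 mm by 188 mm) begins 65 mm behind the grasp point.
Start: joints at [1.102, 0.13, 1.488, -0, 1.523, -0.085], TCP at [0.225, 0.556, 0.244] pointing down, gripper open.
Joint ranges: [-2.96, 2.96], [-0.89, 2.26], [0.02, 2.5], [-1.34, 4.48], [0, 2.73], [-2.66, 2.66]. Speed limits (rad/s): [2.39, 2.39, 2.79, 3.14, 3.14, 3.14].

## Interface

Orientations are given as a rotation vector (axis times angle).
In Python, from plant import robot gives the robot as it stands.
- The arm moves only by the tool arm_command, never from a script. Its argument "increments" is text: rows parted by semicolons, each of 5 numbers parted by spaces: the closure, from 0 (fully open) to 1 (shut), then the shift along the tool's x, y, z in mm, then the turn about the tool's z in rad. A call has 1 to 5 rows; each row is the pose to reach, as a shift and turn from the pose commanded when the call began, along the tool's axes at that moment; what a row does not reach only later rows make up. A row lasts 1/10 s, in which the tool goes at most 50 mm and 8.59 degrees, less where a joint would pass 70% of its speed; a pose out of reach is approached as far as the arm can. A call with a gripper value outside its range is refused whole. The fingers move at their own pace and stop on an object; "grip_force" is the grip in N (left out, the last holds). Time passes only in rows, so rows that repeat a pose let the fingers close. It gives the time, the measured TCP pose, the force, the opening and the grip force at its end, in the units of the state.
- robot.read_state(): the state, without advancing time (a new reading comes with each control period).
- robot.read_camera(name): name is "scene" or "top"; returns the picture (480x640x3 uint8, blue, green, red); there is no depth.
- robot.camera_model(name): a dict with "fx", "fy", "cx", "cy" (pixels), "eye" and "rotation" of the camera in the world. Camera axes: x right, y down, z forward; pixel columns grow to the right and rows downward; lengths in m; the calibration is good to about 2 mm. A picture is of the moment at which its call begins. camera_model takes no time and is no camera call.
- robot.close_job(): hands the job in; it is judged then, once.
The state is a dict: "t": time; "q": joint angles; "dq": joint speeds; "joint_torque": joint torques, N m; "tool_pos": TCP position; "orientation": TCP orientation; "force": force on the tool from outside, world axes, zero at the start; "wrist_torque": the same for the moment, N m; "opening": finger opening in m; "gripper_force": force on a finger pad.
Only numpy, scipy, OpenCV 4.12 (cv2) and the standard library are available. Lean on these libraries where they do the work, as an engineer would, in place of code of your own. Each camera call takes 0.05 s, during which the arm holds its last target. There are 200 camera calls.

## Working session

There is one attempt and no reset: what is moved stays moved. The work goes in short steps, Python scripts to look and compute and a tool call to move; the robot and the scene stay as the last step left them, time stands still between calls to the robot, and variables do not carry over. Pictures are saved under pics/ and viewed, at most 10 in all, crops included, and the job is handed in when it is done.

Besides the shell and the picture viewer there is one more tool, called after "Request:" in YAML: its name, and indented under it one key for each argument. arm_command: Moves the arm, as the interface text tells. Its arguments: {"type":"object","properties":{"increments":{"type":"string"},"grip_force":{"type":"number"}},"required":["increments"]}

```bash
mkdir -p pics; ls
python3 - <<'E'
from plant import robot
import cv2
for n in("scene","top"):
    cv2.imwrite(f"pics/{n}0.png",robot.read_camera(n)); print(robot.camera_model(n))
s=robot.read_state();print(s)
E
```

```text
pics
{'fx': 453.82081334480904, 'fy': 453.82081334480904, 'cx': 323.30453079692876, 'cy': 233.90004533538252, 'eye': array([-0.06695624, -0.56457813,  0.90935661]), 'rotation': array([-2.15014438,  0.9159742 , -0.41962115])}
{'fx': 517.0207984611137, 'fy': 517.0207984611137, 'cx': 320.21956654782326, 'cy': 226.8185110895648, 'eye': array([0.27093539, 0.08087634, 1.63370833]), 'rotation': array([-2.0729176 ,  2.14493873, -0.23799989])}
{'t': 0.1, 'q': array([ 1.10158999e+00,  1.31078852e-01,  1.48913453e+00,  1.22482755e-05,
        1.52302945e+00, -8.54257831e-02]), 'dq': array([ 0.00058997, -0.00162038, -0.00230552, -0.00112434, -0.00119317,
       -0.00029302]), 'joint_torque': array([ 1.80543553e-03, -5.61340892e+01, -4.93095195e+01,  7.70403980e-02,
        2.91458401e-02,  6.82315346e-06]), 'tool_pos': array([0.22443503, 0.55593987, 0.24271607]), 'orientation': array([-5.99060590e-01, -3.08347407e+00,  2.48742491e-03]), 'force': array([ 0.52380857,  0.59597833, -0.65807189]), 'wrist_torque': array([-0.00310478,  0.01388919, -0.03649336]), 'gripper_force': 0.0, 'opening': 0.09285502390357077}
```

View pics/scene0.png

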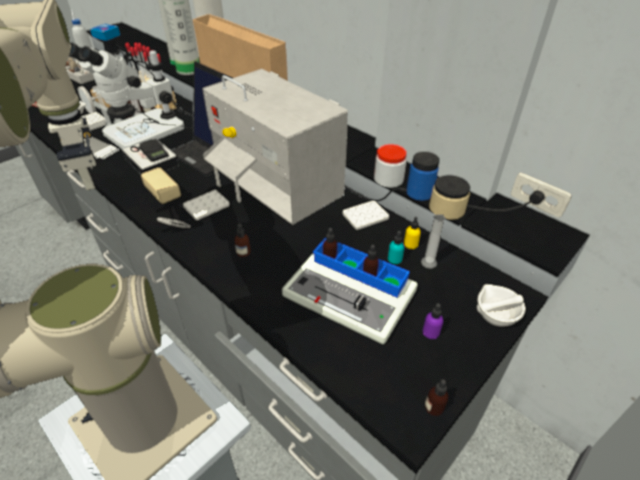

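View pics/top0.png

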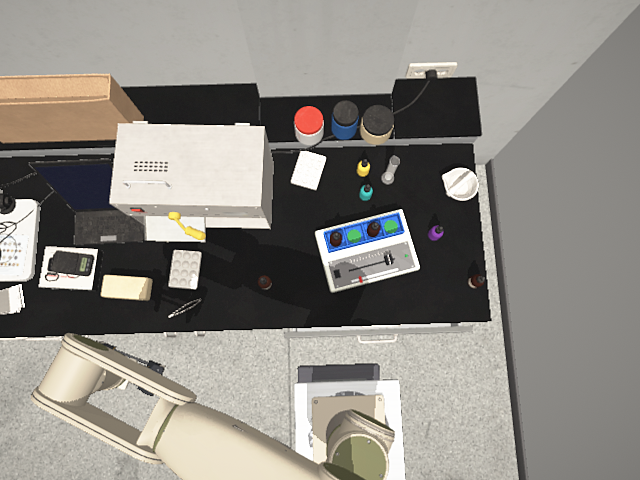

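The top view shows the amber bottles outside the mixer at (265,283) and (476,282); in the scene view they are at (241,243) and (437,398). Purple, turquoise and yellow look-alikes stand at top (436,233), (366,192) and (363,168). The mixer is at (367,250), with its empty green cells at (354,236) and (391,226), the slider near (389,259) and the clip near (360,279). I'll confirm the labels in one enlarged crop and measure.

```bash
cat > h.py <<'E'
import numpy as np, cv2
from scipy.spatial.transform import Rotation as R
from plant import robot
def ray(n,uv):
    m=robot.camera_model(n); d=R.from_rotvec(m["rotation"]).apply([(uv[0]-m["cx"])/m["fx"],(uv[1]-m["cy"])/m["fy"],1]); return np.array(m["eye"]),d
def plane(n,uv,z):
    e,d=ray(n,uv); return (e+d*(z-e[2])/d[2])
def proj(n,p):
    m=robot.camera_model(n); c=R.from_rotvec(m["rotation"]).inv().apply(np.array(p)-m["eye"]); return np.array([m["cx"]+m["fx"]*c[0]/c[2],m["cy"]+m["fy"]*c[1]/c[2]])
def blobs(img,lo,hi,roi,mn=5):
    x0,y0,x1,y1=roi; hsv=cv2.cvtColor(img[y0:y1,x0:x1],cv2.COLOR_BGR2HSV)
    m=cv2.inRange(hsv,lo,hi); n,_,st,c=cv2.connectedComponentsWithStats(m)
    return [(int(st[i,4]),(c[i]+[x0,y0]).round(1).tolist(),st[i,:4].tolist()) for i in range(1,n) if st[i,4]>=mn]
E
python3 - <<'E'
from h import *
s=cv2.imread("pics/scene0.png");t=cv2.imread("pics/top0.png")
def c(i,x,y,w,h,W,H): return cv2.resize(i[y:y+h,x:x+w],(W,H),interpolation=cv2.INTER_CUBIC)
a=np.hstack([c(s,216,220,50,50,266,250),c(s,412,373,50,50,266,250),c(t,452,258,50,50,266,250)])
b=np.hstack([c(t,312,205,110,92,399,334),c(s,280,230,140,110,399,334)])
cv2.imwrite("pics/crop.png",np.vstack([a,b]))
print("green",blobs(t,(45,80,40),(80,255,255),(310,200,425,300)))
print("blue",blobs(t,(105,120,60),(130,255,255),(310,200,425,300),20))
print("red",blobs(t,(0,130,80),(8,255,255),(310,200,425,300),3),blobs(t,(172,130,80),(180,255,255),(310,200,425,300),3))
print("white",blobs(t,(0,0,205),(180,30,255),(305,200,425,300),30))
E
```

```text
green [(130, [390.3, 226.2], [74, 20, 13, 13]), (135, [353.8, 235.8], [38, 30, 13, 13]), (7, [406.0, 255.3], [95, 54, 3, 3])]
blue [(1066, [363.3, 232.2], [14, 13, 80, 40])]
red [(15, [360.0, 279.0], [49, 76, 3, 7])] []
white [(1694, [367.6, 252.4], [10, 9, 105, 82])]
```

View pics/crop.png

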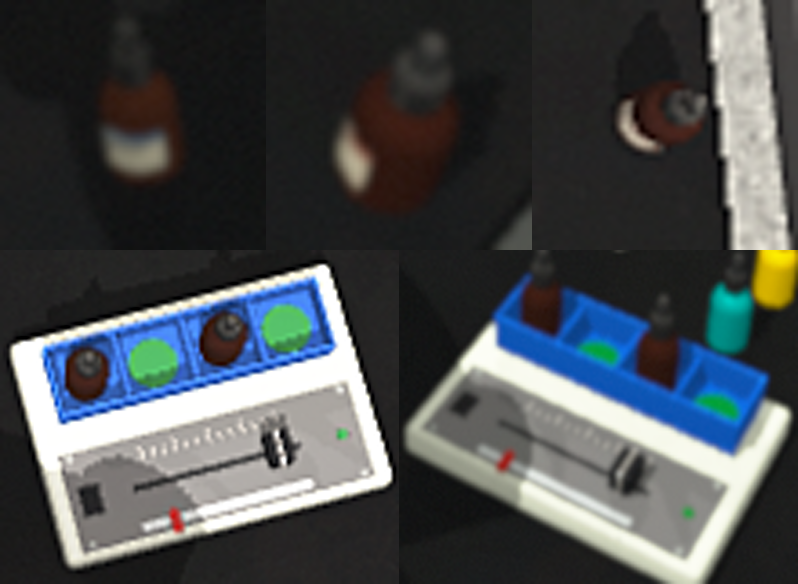

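Labels confirmed: in the crop the left bottle (scene (241,243)) has the blue band and the right one (scene (437,398)) the red band. The empty cells hold green pads at top (354,236) and (390,226). The slider is at about (389,259) and the clip at (360,279).

Run:
```python
from h import *
s=cv2.imread("pics/scene0.png");t=cv2.imread("pics/top0.png")
lo,hi=(0,60,20),(14,255,140)
for nm,rt,rs in(("blue",(245,265,285,300),(225,220,260,262)),("red",(455,262,492,298),(418,375,460,420))):
    bt=blobs(t,lo,hi,rt,15);bs=blobs(s,lo,hi,rs,15);print(nm,bt,bs)
    for b in bt: print(" top z.035",plane("top",b[1],.04))
    for b in bs: print(" scn z.035",plane("scene",b[1],.04))
for nm,a,b in(("blue",None,(240.1,225)),("red",(480.8,279),(443.2,381))):
    if a: print(nm,"teat top",plane("top",a,.1))
    print(nm,"teat scn",plane("scene",b,.1))
pa,pb=[plane("top",c,.048) for c in((353.8,235.8),(390.3,226.2))]
d=pa-pb;yaw=np.arctan2(d[1],d[0])-np.pi/2
print("pads",pa,pb,np.linalg.norm(d),yaw)
q=blobs(s,(45,80,40),(80,255,255),(280,230,420,340))
print(q)
for b in q: print(plane("scene",b[1],.048))
# mixer outline
m=cv2.inRange(t[200:300,305:425],(150,150,150),(255,255,255));c=max(cv2.findContours(m,0,2)[0],key=cv2.contourArea)
bx=cv2.boxPoints(cv2.minAreaRect(c))+[305,200];P=np.array([plane("top",p,.036) for p in bx]);print(P,P.mean(0),np.linalg.norm(np.diff(P,axis=0),axis=1))
for u in((389,259),): print("fader",plane("top",u,.063))
for u in((360,279),(359.3,276)): print("clip",plane("top",u,.040))
r=blobs(s,(0,130,80),(8,255,255),(280,230,420,340),3);print(r,[plane("scene",x[1],.04) for x in r])
```

```text
blue [(107, [264.2, 281.6], [12, 10, 15, 13])] [(218, [242.8, 243.7], [9, 14, 17, 24])]
 top z.035 [0.45665311 0.24250026 0.04      ]
 scn z.035 [0.4546422  0.23597518 0.04      ]
red [(110, [475.5, 280.5], [13, 12, 16, 15])] [(425, [436.6, 401.8], [7, 11, 24, 30])]
 top z.035 [ 0.43778418 -0.40966933  0.04      ]
 scn z.035 [ 0.43086763 -0.41760132  0.04      ]
blue teat scn [0.46079191 0.24477965 0.1       ]
red teat top [ 0.43541917 -0.40741709  0.1       ]
red teat scn [ 0.4425977  -0.41296711  0.1       ]
pads [ 0.58964582 -0.04009177  0.048     ] [ 0.61651948 -0.15628466  0.048     ] 0.1192601413515597 0.22728844523422898
[(38, [350.4, 263.1], [65, 31, 11, 6]), (43, [392.1, 280.7], [106, 48, 12, 7]), (9, [381.0, 316.0], [100, 85, 3, 3])]
[ 0.60091156 -0.035779    0.048     ]
[ 0.62761291 -0.15395829  0.048     ]
[ 0.51889185 -0.20362188  0.048     ]
[[ 0.612448    0.08424023  0.036     ]
 [ 0.67825975 -0.20675645  0.036     ]
 [ 0.47920006 -0.24201534  0.036     ]
 [ 0.41709873  0.04189814  0.036     ]] [ 0.54675164 -0.08065835  0.036     ] [0.29834587 0.20215822 0.29062595]
fader [ 0.51036146 -0.14346715  0.063     ]
clip [ 0.45459565 -0.05324021  0.04      ]
clip [ 0.46395435 -0.05155112  0.04      ]
[(18, [317.1, 298.8], [35, 66, 5, 7])] [array([ 0.456201  , -0.05310049,  0.04      ])]
```

```bash
python3 - <<'E'
from h import *
I={"scene":cv2.imread("pics/scene0.png"),"top":cv2.imread("pics/top0.png")}
for nm,rois in(("blue",{"top":(245,265,285,300),"scene":(225,218,260,264)}),("red",{"top":(455,262,488,298),"scene":(418,370,460,420)})):
    for v,(x0,y0,x1,y1) in rois.items():
        im=I[v][y0:y1,x0:x1];h=cv2.cvtColor(im,cv2.COLOR_BGR2HSV)
        m=(cv2.inRange(h,(0,60,20),(14,255,160))|cv2.inRange(h,(0,0,70),(180,255,255)))
        n,l,st,c=cv2.connectedComponentsWithStats(m);k=1+np.argmax(st[1:,4]);ys,xs=np.where(l==k)
        e=np.array(robot.camera_model(v)["eye"])[:2]
        P=np.array([plane(v,(x+x0,y+y0),0)[:2] for x,y in zip(xs,ys)])
        az=np.arctan2(*(P.mean(0)-e)[::-1]);u=np.array([np.cos(az),np.sin(az)]);w=np.array([-u[1],u[0]])
        r=(P-e)@u;near=r.min()-.001;
        sel=r<near+.04; s_=(P-e)@w
        print(nm,v,"az",az.round(3),"near-edge centre",(e+u*(near+.0195)+w*(s_[sel].min()+s_[sel].max())/2).round(4),"width",np.ptp(s_[sel]).round(4),"area",st[k])
for p in ((.457,.241),(.436,-.41)):
    print([proj(v,(*p,z)).round(1).tolist() for v in I for z in(0,.1)])
print("cyl base",plane("scene",(429,264),0),"tip pix top", plane("top",(393,160),.0))
E
python3 - <<'E'
import sys;sys.path.insert(0,'.')
from h import *
t=cv2.imread("pics/top0.png");s=cv2.imread("pics/scene0.png")
def c(i,x,y,w,h): return cv2.resize(i[y:y+h,x:x+w],(400,300),interpolation=cv2.INTER_NEAREST)
cv2.imwrite("pics/crop2.png",np.clip(1.8*np.vstack([np.hstack([c(t,244,266,40,30),c(t,456,266,40,30)]),np.hstack([c(s,214,220,60,45),c(t,340,240,68,51)])]),0,255))
E
```

```text
blue top az 0.717 near-edge centre [0.4556 0.2432] width 0.0403 area [ 12  10  15  15 126]
blue scene az 0.995 near-edge centre [0.456 0.241] width 0.0411 area [  9  16  17  24 303]
red top az -1.245 near-edge centre [ 0.4383 -0.4131] width 0.041 area [ 13  12  17  15 160]
red scene az 0.29 near-edge centre [ 0.4395 -0.4132] width 0.0421 area [  7  16  24  30 477]
[[243.9, 252.7], [239.9, 226.3], [266.0, 282.9], [262.6, 279.2]]
[[431.6, 407.3], [440.1, 382.2], [471.9, 282.5], [481.6, 278.8]]
cyl base [ 7.89038055e-01 -1.67219745e-01 -1.11022302e-16] tip pix top [ 0.8524063  -0.18688596  0.        ][ WARN:0@0.212] global loadsave.cpp:1063 imwrite_ Unsupported depth image for selected encoder is fallbacked to CV_8U.
```

View pics/crop2.png

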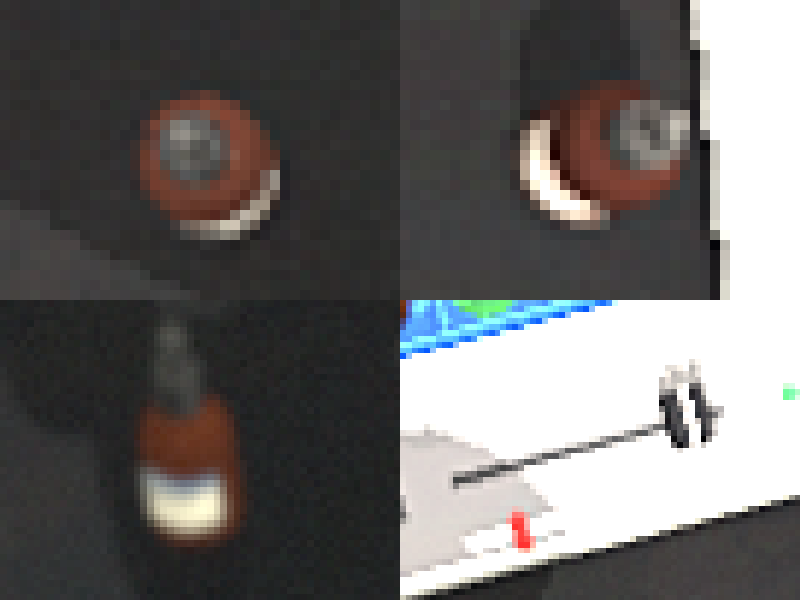

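The crop shows the blue bottle's teat at top (263.5,281) and the red's at (480.5,279), matching the estimates blue ≈ (0.456, 0.242) and red ≈ (0.438, -0.412). The slider's white line is at about (408.5,281) top, and the clip lies on the left of the slot.

```bash
cat >> h.py <<'E'
def go(x,y,z,yaw=None):
    s=robot.read_state();r=R.from_rotvec(s["orientation"]);M=r.as_matrix()
    d=r.inv().apply(np.array([x,y,z])-s["tool_pos"])*1000
    w=np.arctan2(M[1,1],M[0,1]); t=0 if yaw is None else (w-yaw+np.pi/2)%np.pi-np.pi/2
    print("t",round(s["t"],2),"pos",s["tool_pos"].round(4),"yaw",w.round(3),"q6",s["q"][5].round(2),"shift",d.round(1),"turn",round(t,3),"tilt",np.degrees(np.arccos(-M[2,2])).round(2),"open",round(s["opening"],4),"F",s["force"].round(1))
E
python3 -c "
from h import *
go(.456,.242,.17,.225)"
```

```text
t 0.1 pos [0.2244 0.5559 0.2427] yaw 1.187 q6 -0.09 shift [-332.3 -204.3   73. ] turn 0.962 tilt 0.09 open 0.0929 F [ 0.5  0.6 -0.7]
```

Request:
arm_command:
  increments: "0 -332 -204 30 0.962;0 -332 -204 30 0.962;0 -332 -204 30 0.962;0 -332 -204 50 0.962;0 -332 -204 73 0.962"
  grip_force: 15

```text
t: 0.6
tool_pos: [0.3725, 0.3561, 0.211]
orientation: [1.695, 2.645, 0.002]
force: [0.4, -0.1, 0.1]
opening: 0.0928
gripper_force: 0.0
```

```bash
python3 -c "
from h import *
go(.456,.242,.17,.225)"
```

```text
t 0.6 pos [0.3725 0.3561 0.211 ] yaw 0.431 q6 0.23 shift [-138.6   28.1   41. ] turn 0.206 tilt 0.08 open 0.0928 F [ 0.4 -0.1  0.1]
```

Request:
arm_command:
  increments: "0 -139 28 41 0.206;0 -139 28 41 0.206;0 -139 28 41 0.206;0 -139 28 41 0.206;0 -139 28 41 0.206"

```text
t: 1.1
tool_pos: [0.4555, 0.2425, 0.1689]
orientation: [-1.953, -2.459, 0.002]
force: [-0.7, 0.5, -0.7]
opening: 0.0931
gripper_force: 0.0
```

```bash
python3 -c "
from h import *
go(.456,.242,.063,.225)"
```

```text
t 1.1 pos [0.4555 0.2425 0.1689] yaw 0.228 q6 0.16 shift [ -0.6   0.6 105.9] turn 0.003 tilt 0.1 open 0.0931 F [-0.7  0.5 -0.7]
```

Request:
arm_command:
  increments: "0 -1 1 45 0;0 -1 1 85 0;0 -1 1 106 0;0 -1 1 106 0;0.3 -1 1 106 0"

```text
t: 1.6
tool_pos: [0.4565, 0.244, 0.0645]
orientation: [-1.948, -2.464, -0.0]
force: [-0.8, 0.6, 0.4]
opening: 0.0885
gripper_force: 0.0
```

Request:
arm_command:
  increments: "0.75 0 0 0 0;0.75 0 0 0 0;0.75 0 0 0 0;0.75 0 0 0 0;0.75 0 0 0 0"
  grip_force: 15

```text
t: 2.1
tool_pos: [0.457, 0.2428, 0.0641]
orientation: [1.951, 2.462, 0.001]
force: [0.5, 0.8, 0.2]
opening: 0.0494
gripper_force: 0.0
```

```bash
python3 -c "
from h import *
print(robot.read_state()['gripper_force'])
cv2.imwrite('pics/g1.png',robot.read_camera('scene')[150:350,140:340].repeat(3,0).repeat(3,1)[:600,:600])
go(.456,.242,.19,.225)"
```

```text
0.0
t 2.15 pos [0.4569 0.2428 0.0639] yaw 0.231 q6 0.16 shift [  -0.5   -1.  -126.1] turn 0.006 tilt 0.02 open 0.0454 F [0.3 0.1 0.6]
```

View pics/g1.png

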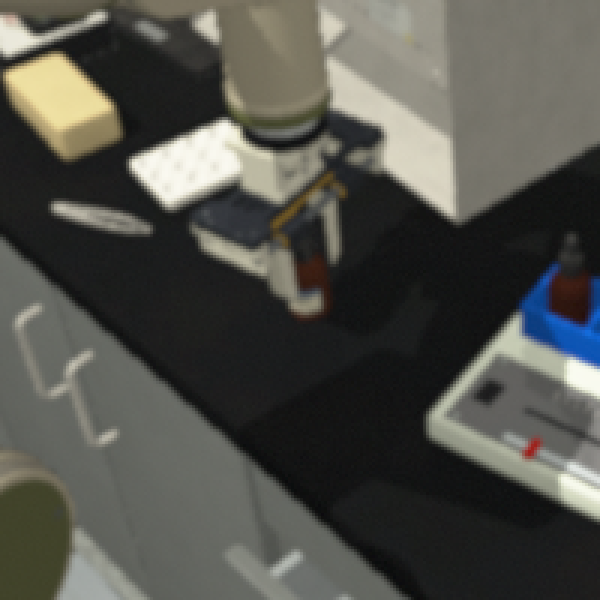

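The picture shows the fingers straddling the upright blue bottle (crop (310,280)). They were still closing at that moment (45 mm open), so I'll finish the grip.

Request:
arm_command:
  increments: "0.75 0 0 0 0;0.75 0 0 0 0;0.75 0 0 0 0;0.75 0 0 -1 0;0.75 0 0 -15 0"

```text
t: 2.65
tool_pos: [0.4551, 0.2421, 0.0771]
orientation: [-1.949, -2.461, 0.006]
force: [-1.0, -0.2, -0.8]
opening: 0.0389
gripper_force: 15.0
```

```bash
python3 -c "
from h import *
print(robot.read_state()['gripper_force'])
go(.456,.242,.21,.225)"
```

```text
14.995118379592896
t 2.65 pos [0.4551 0.2421 0.0771] yaw 0.231 q6 0.16 shift [  -0.4    0.3 -132.9] turn 0.006 tilt 0.24 open 0.0389 F [-1.  -0.2 -0.8]
```

Request:
arm_command:
  increments: "0.75 0 0 -40 0;0.75 0 0 -85 0;0.75 0 0 -130 0;0.75 0 0 -163 0;0.75 0 0 -163 0"

```text
t: 3.15
tool_pos: [0.4596, 0.244, 0.2494]
orientation: [1.947, 2.458, 0.015]
force: [-0.4, 0.3, -0.7]
opening: 0.039
gripper_force: 15.0
```

```bash
python3 -c "
from h import *
go(.589,-.0405,.24,.225)"
```

```text
t 3.15 pos [0.4596 0.244  0.2494] yaw 0.231 q6 0.16 shift [-306.6   60.7    9.5] turn 0.006 tilt 0.64 open 0.039 F [-0.4  0.3 -0.7]
```

Request:
arm_command:
  increments: "0.75 -40 8 0 0;0.75 -85 17 0 0;0.75 -130 26 0 0;0.75 -175 35 0 0;0.75 -220 44 0 0"

```text
t: 3.65
tool_pos: [0.5501, 0.037, 0.2417]
orientation: [-1.95, -2.463, 0.0]
force: [0.4, 1.5, -1.2]
opening: 0.039
gripper_force: 15.0
```

Request:
arm_command:
  increments: "0.75 -40 8 0 0;0.75 -70 12 0 0;0.75 -85 16 0 0;0.75 -85 16 0 0;0.75 -85 16 0 0"

```text
t: 4.15
tool_pos: [0.5847, -0.0395, 0.2415]
orientation: [-1.95, -2.462, -0.0]
force: [-0.7, -0.0, 0.5]
opening: 0.0391
gripper_force: 15.0
```

```bash
python3 -c "
from h import *
cv2.imwrite('pics/p1.png',np.vstack([cv2.resize(robot.read_camera(n)[b:b+100,a:a+160],(480,300)) for n,a,b in(('scene',280,190),('top',290,190))]))
go(.589,-.0405,.111,.225)"
```

```text
t 4.25 pos [ 0.5847 -0.0388  0.2417] yaw 0.232 q6 -0.39 shift [ -2.7   3.9 130.7] turn 0.007 tilt 0.03 open 0.0386 F [ 0.4 -1.2 -0.3]
```

View pics/p1.png

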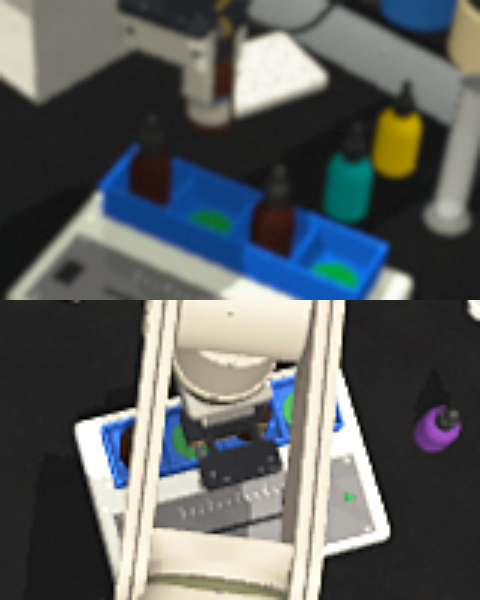

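The scene crop shows the bottle hanging upright above the left green cell (bottle base about (350,230), pad about (350,264)). Next I'll lower it.

Request:
arm_command:
  increments: "0.75 -3 4 30 0.007;0.75 -3 4 60 0.007;0.75 -3 4 85 0.007;0.75 -3 4 100 0.007;0.75 -3 4 112 0.007"

```text
t: 4.75
tool_pos: [0.5891, -0.0413, 0.1288]
orientation: [-1.957, -2.457, 0.0]
force: [-0.7, 0.2, -0.2]
opening: 0.0391
gripper_force: 15.0
```

Request:
arm_command:
  increments: "0.75 0 0 4 0;0.75 0 0 8 0;0.75 0 0 11 0;0.75 0 0 13 0;0.75 0 0 14 0"

```text
t: 5.25
tool_pos: [0.5899, -0.0425, 0.1161]
orientation: [1.959, 2.455, 0.001]
force: [-0.1, -0.3, -0.5]
opening: 0.039
gripper_force: 15.0
```

```bash
python3 -c "
from h import *
go(.589,-.0405,.112,.225)"
```

```text
t 5.25 pos [ 0.5899 -0.0425  0.1161] yaw 0.224 q6 -0.38 shift [ 2.1 -0.5  4.1] turn -0.001 tilt 0.05 open 0.039 F [-0.1 -0.3 -0.5]
```

Request:
arm_command:
  increments: "0.75 1 0 1 0;0.75 1 0 2 0;0.75 1 0 3 0;0.75 1 0 3 0;0.75 1 0 3 0"

```text
t: 5.75
tool_pos: [0.5894, -0.0414, 0.1127]
orientation: [-1.959, -2.456, 0.0]
force: [-0.5, -0.8, -1.1]
opening: 0.0386
gripper_force: 15.0
```

Request:
arm_command:
  increments: "0.75 0 0 1 0;0.75 0 0 1 0"

```text
t: 5.95
tool_pos: [0.5895, -0.0414, 0.1117]
orientation: [1.959, 2.456, 0.0]
force: [0.9, 0.8, -0.5]
opening: 0.0387
gripper_force: 15.0
```

```bash
python3 -c "
from h import *
go(.589,-.0405,.112,.225)
s=robot.read_camera('scene');cv2.imwrite('pics/p2.png',cv2.resize(s[215:305,295:415],(720,540)))"
```

```text
t 5.95 pos [ 0.5895 -0.0414  0.1117] yaw 0.224 q6 -0.38 shift [ 1.  -0.3 -0.3] turn -0.001 tilt 0.01 open 0.0387 F [ 0.9  0.8 -0.5]
```

View pics/p2.png

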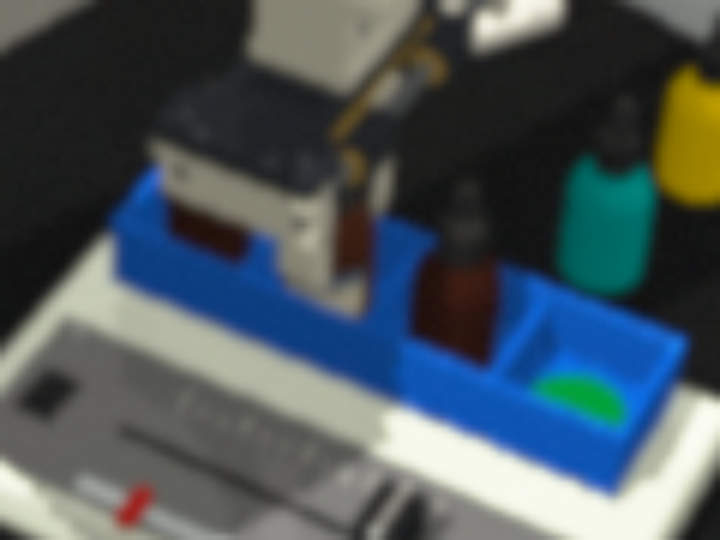

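The bottle is in the second cell, between the plain bottles, at crop (345,260). I'll feel for the floor.

Request:
arm_command:
  increments: "0.75 0 0 1 0;0.75 0 0 1 0;0.75 0 0 2 0;0.75 0 0 2 0"

```text
t: 6.4
tool_pos: [0.5896, -0.0415, 0.1116]
orientation: [1.959, 2.455, 0.0]
force: [-6.9, 0.2, 13.8]
opening: 0.0393
gripper_force: 15.0
```

Contact felt (14 N upward). Release slightly, then open and lift.

Request:
arm_command:
  increments: "0.5 0 0 -1 0;0.45 0 0 -1 0;0.4 0 0 -1 0;0.35 0 0 -1 0;0.35 0 0 -1 0"

```text
t: 6.9
tool_pos: [0.5893, -0.0414, 0.1104]
orientation: [-1.959, -2.456, 0.0]
force: [-0.2, 0.0, -0.1]
opening: 0.06
gripper_force: 0.0
```

Request:
arm_command:
  increments: "0.35 0 0 -20 0;0.35 0 0 -60 0;0.35 0 0 -105 0;0.2 0 0 -125 0;0 0 0 -125 0"

```text
t: 7.4
tool_pos: [0.5917, -0.0418, 0.2406]
orientation: [1.955, 2.451, 0.006]
force: [-0.9, 0.4, 0.0]
opening: 0.0718
gripper_force: 0.0
```

```bash
python3 -c "
from h import *
go(.438,-.412,.17,.225)"
```

```text
t 7.4 pos [ 0.5917 -0.0418  0.2406] yaw 0.224 q6 -0.38 shift [-326.6 -232.6   69.9] turn -0.001 tilt 0.45 open 0.0718 F [-0.9  0.4  0. ]
```

Request:
arm_command:
  increments: "0 -40 -29 0 0;0 -80 -58 0 0;0 -120 -86 0 0;0 -160 -114 0 0;0 -200 -142 0 0"

```text
t: 7.9
tool_pos: [0.4937, -0.2691, 0.2338]
orientation: [-1.958, -2.454, 0.0]
force: [1.1, 0.0, 1.0]
opening: 0.0928
gripper_force: 0.0
```

Request:
arm_command:
  increments: "0 -40 -29 10 0;0 -80 -57 30 0;0 -110 -78 50 0;0 -127 -90 65 0;0 -127 -90 65 0"

```text
t: 8.4
tool_pos: [0.4324, -0.4124, 0.1656]
orientation: [-1.959, -2.447, -0.001]
force: [0.2, 0.2, -0.4]
opening: 0.0929
gripper_force: 0.0
```

```bash
python3 -c "
from h import *
t=robot.read_camera('top');cv2.imwrite('pics/t2.png',cv2.resize(t[195:300,310:500],(760,420)))
go(.438,-.412,.063,.225)"
```

```text
t 8.45 pos [ 0.4339 -0.4114  0.1674] yaw 0.221 q6 -1.07 shift [ -2.    4.2 104.4] turn -0.004 tilt 0.31 open 0.093 F [0.6 0.5 0.1]
```

View pics/t2.png

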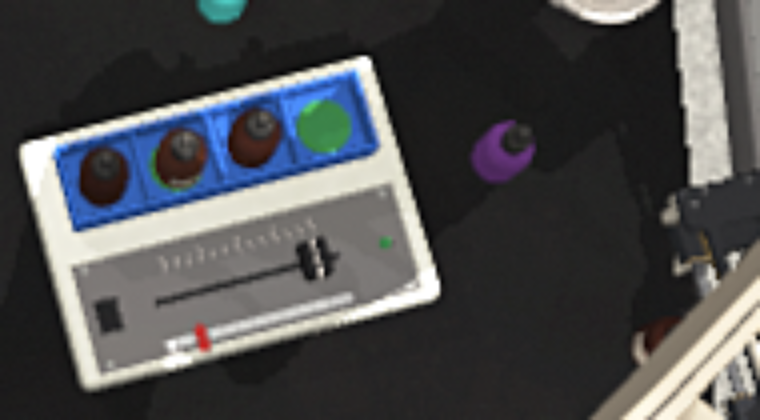

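The blue bottle stands upright on its pad at crop (180,158), and the red bottle is at the lower right under the arm at crop (658,335). Descending to grasp red.

Request:
arm_command:
  increments: "0 -2 4 0 0;0 -2 4 40 0;0 -2 4 80 0;0.3 -2 4 103 0;0.5 -2 4 103 0"

```text
t: 8.95
tool_pos: [0.4395, -0.4094, 0.0641]
orientation: [-1.953, -2.453, -0.002]
force: [-1.1, 0.3, 0.5]
opening: 0.0813
gripper_force: 0.0
```

```bash
python3 -c "
from h import *
go(.438,-.412,.064,.225)"
```

```text
t 8.95 pos [ 0.4395 -0.4094  0.0641] yaw 0.226 q6 -1.06 shift [-2.2 -2.   0.1] turn 0.001 tilt 0.37 open 0.0813 F [-1.1  0.3  0.5]
```

Request:
arm_command:
  increments: "0.75 0 0 0 0;0.75 0 0 0 0;0.75 0 0 0 0;0.75 0 0 0 0;0.75 0 0 0 0"

```text
t: 9.45
tool_pos: [0.4405, -0.4133, 0.0686]
orientation: [1.958, 2.455, -0.0]
force: [-0.8, 0.0, 0.8]
opening: 0.0416
gripper_force: 0.3
```

Request:
arm_command:
  increments: "0.75 0 0 0 0;0.75 0 0 0 0;0.75 0 0 0 0"

```text
t: 9.75
tool_pos: [0.4404, -0.4133, 0.0684]
orientation: [1.959, 2.455, -0.0]
force: [-1.0, -0.3, 5.4]
opening: 0.0392
gripper_force: 15.0
```

```bash
python3 -c "
from h import *
print(robot.read_state()['gripper_force'])
go(.616,-.157,.24,.225)"
```

```text
14.978976398706436
t 9.75 pos [ 0.4404 -0.4133  0.0684] yaw 0.224 q6 -1.06 shift [ 210.8  228.2 -171.7] turn -0.001 tilt 0.06 open 0.0392 F [-1.  -0.3  5.4]
```

Request:
arm_command:
  increments: "0.75 0 0 -10 0;0.75 0 0 -50 0;0.75 0 0 -95 0;0.75 0 0 -140 0;0.75 0 0 -172 0"

```text
t: 10.25
tool_pos: [0.4406, -0.4132, 0.2436]
orientation: [1.957, 2.454, -0.001]
force: [0.2, -0.7, -0.7]
opening: 0.0388
gripper_force: 15.0
```

Request:
arm_command:
  increments: "0.75 30 30 0 0;0.75 60 62 0 0;0.75 90 94 0 0;0.75 120 128 0 0;0.75 150 162 0 0"

```text
t: 10.75
tool_pos: [0.5653, -0.2289, 0.2399]
orientation: [-1.959, -2.455, 0.0]
force: [0.8, -0.8, -0.8]
opening: 0.0389
gripper_force: 15.0
```

Request:
arm_command:
  increments: "0.75 25 28 0 0;0.75 45 50 0 0;0.75 60 66 0 0;0.75 60 66 0 0;0.75 60 66 0 0"

```text
t: 11.25
tool_pos: [0.6156, -0.1571, 0.2395]
orientation: [-1.957, -2.456, 0.001]
force: [-0.6, -0.9, -0.6]
opening: 0.0388
gripper_force: 15.0
```

```bash
python3 -c "
from h import *
s=robot.read_camera('scene');cv2.imwrite('pics/p3.png',cv2.resize(s[190:310,280:440],(640,480)))
go(.616,-.157,.14,.225)"
```

```text
t 11.3 pos [ 0.6154 -0.1578  0.2396] yaw 0.224 q6 -0.56 shift [ 0.6  0.9 99.6] turn -0.001 tilt 0.05 open 0.0386 F [ 0.7  0.2 -1.3]
```

View pics/p3.png

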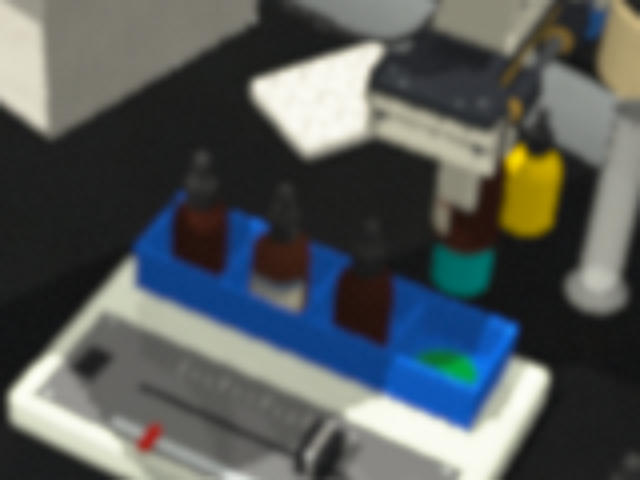

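The red bottle hangs upright with its base at crop (470,245), above the right-hand pad (450,365). Blue stands properly in its cell at (280,265). Lowering.

Request:
arm_command:
  increments: "0.75 0 1 30 0;0.75 0 1 60 0;0.75 0 1 85 0;0.75 0 1 100 0;0.75 0 1 110 0"

```text
t: 11.8
tool_pos: [0.6158, -0.158, 0.1284]
orientation: [-1.96, -2.453, 0.001]
force: [0.6, 0.6, -1.4]
opening: 0.0389
gripper_force: 15.0
```

Request:
arm_command:
  increments: "0.75 0 0 3 0;0.75 0 0 6 0;0.75 0 0 8 0;0.75 0 0 9 0;0.75 0 0 10 0"

```text
t: 12.3
tool_pos: [0.6173, -0.1573, 0.1204]
orientation: [1.958, 2.455, 0.001]
force: [-0.1, 0.0, -0.4]
opening: 0.0388
gripper_force: 15.0
```

Request:
arm_command:
  increments: "0.75 0 0 1 0;0.75 0 0 2 0;0.75 0 0 2 0;0.75 0 0 2 0"

```text
t: 12.7
tool_pos: [0.6168, -0.1572, 0.1177]
orientation: [-1.959, -2.456, 0.0]
force: [0.9, 0.1, -0.4]
opening: 0.039
gripper_force: 15.0
```

Request:
arm_command:
  increments: "0.75 0 0 1 0;0.75 0 0 1 0;0.75 0 0 2 0;0.75 0 0 2 0"

```text
t: 13.1
tool_pos: [0.6169, -0.1574, 0.1164]
orientation: [1.959, 2.455, -0.0]
force: [-2.9, -0.3, 4.6]
opening: 0.0389
gripper_force: 15.0
```

Contact. Release and lift.

Request:
arm_command:
  increments: "0.5 0 0 0 0;0.45 0 0 0 0;0.4 0 0 0 0;0.35 0 0 0 0;0.35 0 0 0 0"

```text
t: 13.6
tool_pos: [0.6168, -0.1572, 0.1156]
orientation: [-1.959, -2.456, 0.0]
force: [0.2, 0.3, 1.1]
opening: 0.0605
gripper_force: 0.0
```

Request:
arm_command:
  increments: "0.35 0 0 -20 0;0.35 0 0 -60 0;0.35 0 0 -95 0;0.35 0 0 -95 0;0.35 0 0 -95 0"

```text
t: 14.1
tool_pos: [0.6176, -0.1575, 0.2121]
orientation: [1.958, 2.454, 0.001]
force: [-0.3, -0.1, -0.5]
opening: 0.0604
gripper_force: 0.0
```

Request:
arm_command:
  increments: "0.5 0 40 0 0;0.6 0 80 0 0;0.7 0 120 0 0;0.8 0 160 0 0;0.9 0 200 0 0"

```text
t: 14.6
tool_pos: [0.8122, -0.1122, 0.2079]
orientation: [-1.958, -2.453, 0.002]
force: [1.4, 0.0, 0.3]
opening: 0.0252
gripper_force: 0.0
```

```bash
python3 -c "
from h import *
go(.438,-.2,.2,.225)"
```

```text
t 14.6 pos [ 0.8122 -0.1122  0.2079] yaw 0.224 q6 -0.42 shift [  -2.5 -384.4    9. ] turn -0.001 tilt 0.18 open 0.0252 F [1.4 0.  0.3]
```

I sent that in the wrong direction (tool +y is away from the robot). No contact was felt, so I'll back off the same way.

Request:
arm_command:
  increments: "0.9 0 -40 0 0;0.9 0 -85 0 0;0.9 0 -130 0 0;0.9 0 -175 0 0;0.9 0 -220 0 0"

```text
t: 15.1
tool_pos: [0.5946, -0.1615, 0.2076]
orientation: [-1.957, -2.453, 0.002]
force: [0.1, -0.2, 1.4]
opening: 0.0088
gripper_force: 0.0
```

Request:
arm_command:
  increments: "0.6 0 -40 -5 0;0.3 0 -85 -10 0;0.2 0 -130 -20 0;0.2 0 -165 -30 0;0.2 0 -165 -40 0"

```text
t: 15.6
tool_pos: [0.4324, -0.1985, 0.2488]
orientation: [-1.96, -2.45, 0.002]
force: [0.9, -0.2, -0.6]
opening: 0.0448
gripper_force: 0.0
```

Run:
```python
from h import *
go(.438,-.2,.2,.225)
I={n:robot.read_camera(n) for n in("scene","top")}
for n in I: cv2.imwrite(f"pics/{n}9.png",I[n])
a=cv2.resize(I["scene"][225:345,275:435],(400,300),interpolation=cv2.INTER_CUBIC)
b=cv2.resize(I["top"][185:305,300:460],(400,300),interpolation=cv2.INTER_CUBIC)
cv2.imwrite("pics/m9.png",np.hstack([a,b]))
```

```text
t 15.6 pos [ 0.4324 -0.1985  0.2488] yaw 0.222 q6 -0.76 shift [-2.8  5.3 48.8] turn -0.003 tilt 0.25 open 0.0448 F [ 0.9 -0.2 -0.6]
```

View pics/m9.png

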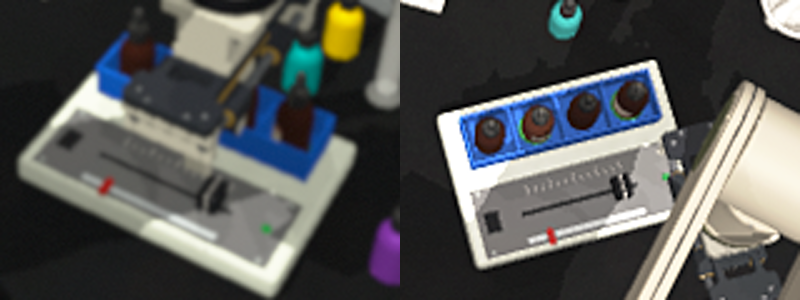

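The top crop shows all four bottles upright in the carriage: blue at (537,123) and red at (632,97) with green pad edges visible around them, and the plain ones at (489,132) and (583,112). The slider is at (622,187) and the clip at (551,236). That was the tenth view, so from here I measure numerically only.

```bash
cat >> h.py <<'E'
O=np.array([.5472,-.0805]);YW=.225
def mix(p): d=np.array(p)[:2]-O;c,s=np.cos(YW),np.sin(YW);return np.array([c*d[0]+s*d[1],-s*d[0]+c*d[1]])
def wor(x,y): c,s=np.cos(YW),np.sin(YW);return O+[c*x-s*y,s*x+c*y]
def slit(img,n,x,y0,y1,z):
    "brightness along mixer y at height z"
    ys=np.arange(y0,y1,.001);uv=np.array([proj(n,(*wor(x,y),z)) for y in ys],np.float32)
    return ys,cv2.remap(cv2.cvtColor(img,cv2.COLOR_BGR2GRAY),uv[None,:,0],uv[None,:,1],cv2.INTER_LINEAR)[0]
E
python3 - <<'E'
from h import *
go(*wor(-.05,-.0535),.2,.225-np.pi/2)
for n in("scene","top"):
    img=cv2.imread(f"pics/{n}0.png")
    for x in(-.06,-.05,-.04):
        ys,b=slit(img,n,x,-.075,-.03,.063);print(n,x,b.tolist())
    # clip: red centroid per image, weighted
    h=img.astype(float);rd=np.clip(h[...,2]-np.maximum(h[...,0],h[...,1])-25,0,None);rd[:225]=0;rd[330:]=0;rd[:,:290]=0;rd[:,420:]=0
    if n=="top":rd[:255]=0;rd[290:]=0;rd[:,:350]=0;rd[:,375:]=0
    else: rd[:285]=0;rd[312:]=0;rd[:,:305]=0;rd[:,330:]=0
    Y,X=np.nonzero(rd);w=rd[Y,X];c=(X@w/w.sum(),Y@w/w.sum());print(n,"clip",c,mix(plane(n,c,.040)),[mix(plane(n,(a,b),.04)).round(3).tolist() for a,b in((X[Y==Y.min()].mean(),Y.min()),(X[Y==Y.max()].mean(),Y.max()))])
E
```

```text
t 15.7 pos [ 0.4363 -0.1987  0.2511] yaw 0.223 q6 -0.76 shift [37.2 84.3 51.1] turn 1.568 tilt 0.07 open 0.0529 F [-0.  -0.5 -0.4]
scene -0.06 [105, 97, 90, 82, 75, 66, 55, 45, 37, 32, 28, 28, 31, 33, 37, 41, 46, 58, 72, 90, 111, 133, 145, 148, 145, 128, 109, 92, 76, 63, 66, 75, 86, 99, 113, 124, 129, 134, 136, 137, 138, 137, 136, 136, 136]
scene -0.05 [105, 100, 94, 89, 83, 76, 68, 60, 51, 43, 35, 32, 31, 31, 33, 36, 41, 50, 61, 79, 97, 115, 125, 131, 129, 115, 100, 85, 71, 58, 62, 71, 82, 97, 111, 122, 129, 135, 138, 139, 141, 141, 141, 141, 141]
scene -0.04 [114, 109, 108, 110, 112, 114, 116, 116, 109, 100, 89, 76, 63, 53, 50, 46, 49, 55, 63, 80, 99, 115, 125, 133, 129, 118, 105, 89, 76, 65, 68, 74, 88, 106, 124, 135, 144, 151, 148, 144, 140, 139, 139, 140, 144]
scene clip (np.float64(316.9943149516771), np.float64(298.92666287663445)) [-0.08307439  0.0470242 ] [[-0.07, 0.05], [-0.093, 0.045]]
top -0.06 [173, 171, 169, 169, 169, 170, 171, 173, 177, 176, 158, 141, 122, 99, 76, 53, 41, 32, 24, 62, 136, 211, 248, 229, 208, 180, 129, 80, 32, 35, 37, 39, 31, 22, 16, 44, 89, 131, 161, 170, 179, 184, 181, 180, 179]
top -0.05 [175, 175, 173, 166, 152, 135, 119, 117, 112, 105, 91, 78, 66, 56, 48, 41, 36, 33, 29, 53, 122, 187, 250, 219, 186, 154, 118, 83, 49, 40, 42, 43, 39, 30, 20, 23, 51, 77, 96, 95, 95, 92, 95, 100, 102]
top -0.04 [167, 169, 171, 173, 173, 173, 174, 178, 183, 187, 172, 146, 117, 91, 69, 48, 33, 29, 24, 28, 94, 159, 223, 202, 170, 140, 107, 76, 47, 34, 35, 35, 34, 27, 18, 13, 64, 113, 160, 169, 175, 180, 180, 178, 177]
top clip (np.float64(360.1305668016194), np.float64(279.01163967611336)) [-0.08432637  0.04685319] [[-0.075, 0.045], [-0.094, 0.047]]
```

Request:
arm_command:
  increments: "0.4 37 84 20 0.15;0.4 37 84 30 0.3;0.4 37 84 40 0.45;0.4 37 84 51 0.6;0.4 37 84 51 0.75"

```text
t: 16.2
tool_pos: [0.5098, -0.1418, 0.1955]
orientation: [-2.708, -1.584, 0.005]
force: [0.5, 0.3, 0.6]
opening: 0.0558
gripper_force: 0.0
```

Request:
arm_command:
  increments: "0.4 0 0 0 0.15;0.4 0 0 0 0.3;0.4 0 0 0 0.45;0.4 0 0 0 0.6;0.4 0 0 0 0.75"

```text
t: 16.7
tool_pos: [0.5106, -0.1427, 0.1978]
orientation: [-3.103, -0.481, 0.003]
force: [-0.4, 1.2, 0.1]
opening: 0.0558
gripper_force: 0.0
```

Request:
arm_command:
  increments: "0.4 0 0 0 0.07;0.4 0 0 0 0.07;0.4 0 0 0 0.07"

```text
t: 17.0
tool_pos: [0.5103, -0.143, 0.1984]
orientation: [-3.117, -0.385, 0.002]
force: [-0.2, 0.1, 0.4]
opening: 0.0559
gripper_force: 0.0
```

```bash
python3 -c "
from h import *
go(*wor(-.05,-.052),.068,.225-np.pi/2)"
```

```text
t 17.0 pos [ 0.5103 -0.143   0.1984] yaw -1.325 q6 0.95 shift [ 1.000e-01 -5.000e-01  1.304e+02] turn 0.021 tilt 0.1 open 0.0559 F [-0.2  0.1  0.4]
```

Request:
arm_command:
  increments: "0.4 0 0 40 0.021;0.4 0 0 80 0.021;0.4 0 0 110 0.021;0.4 0 0 125 0.021;0.4 0 0 128 0.021"
  grip_force: 8

```text
t: 17.5
tool_pos: [0.5087, -0.1428, 0.0694]
orientation: [-3.12, -0.349, 0.006]
force: [-0.3, 0.5, 1.4]
opening: 0.056
gripper_force: 0.0
```

Request:
arm_command:
  increments: "0.6 0 0 0 0;0.7 0 0 0 0;0.85 0 0 0 0;0.85 0 0 0 0;0.85 0 0 0 0"

```text
t: 18.0
tool_pos: [0.5107, -0.1437, 0.0726]
orientation: [3.122, 0.347, 0.002]
force: [0.8, -0.3, 4.9]
opening: 0.0222
gripper_force: 8.0
```

Request:
arm_command:
  increments: "0.85 0 0 0 0;0.85 0 0 0 0;0.85 0 0 0 0"

```text
t: 18.3
tool_pos: [0.5107, -0.1437, 0.0726]
orientation: [3.122, 0.347, 0.002]
force: [-1.1, 0.7, 5.6]
opening: 0.0219
gripper_force: 8.0
```

```bash
python3 -c "
from h import *
go(*wor(-.05,.047),.068,.225-np.pi/2);s=robot.read_state();print(s['gripper_force'],mix(s['tool_pos']))"
```

```text
t 18.3 pos [ 0.5107 -0.1437  0.0726] yaw -1.349 q6 0.98 shift [  -0.7 -100.5    4.5] turn -0.003 tilt 0.08 open 0.0219 F [-1.1  0.7  5.6]
7.999875470995903 [-0.04965927 -0.05350346]
```

Request:
arm_command:
  increments: "0.85 0 -10 0 0;0.85 0 -25 0 0;0.85 0 -40 0 0;0.85 0 -55 0 0;0.85 0 -70 0 0"

```text
t: 18.8
tool_pos: [0.4949, -0.0747, 0.0726]
orientation: [3.121, 0.348, 0.002]
force: [-1.0, -2.4, 7.9]
opening: 0.0214
gripper_force: 8.0
```

Request:
arm_command:
  increments: "0.85 0 -12 0 0;0.85 0 -22 0 0;0.85 0 -28 0 0;0.85 0 -29 0 0;0.85 0 -29 0 0"

```text
t: 19.3
tool_pos: [0.4884, -0.0461, 0.0725]
orientation: [3.122, 0.349, 0.001]
force: [-2.1, 1.0, 9.3]
opening: 0.0217
gripper_force: 8.0
```

Request:
arm_command:
  increments: "0.85 0 0 0 0;0.85 0 0 0 0;0.85 0 0 0 0"

```text
t: 19.6
tool_pos: [0.4884, -0.0461, 0.0725]
orientation: [-3.122, -0.348, -0.001]
force: [-2.5, 0.7, 9.6]
opening: 0.0218
gripper_force: 8.0
```

```bash
python3 -c "
from h import *
go(*wor(-.05,.047),.068,.225-np.pi/2);s=robot.read_state();print(s['gripper_force'],mix(s['tool_pos']))"
```

```text
t 19.6 pos [ 0.4884 -0.0461  0.0725] yaw -1.349 q6 1.15 shift [-0.4 -0.3  4.5] turn -0.003 tilt 0.04 open 0.0218 F [-2.5  0.7  9.6]
7.999975606799126 [-0.04960008  0.04664996]
```

Moved 100 mm in tool measure. Release, lift and back away to measure.

Request:
arm_command:
  increments: "0.7 0 0 0 0;0.6 0 0 0 0;0.5 0 0 0 0;0.5 0 0 0 0;0.5 0 0 -3 0"

```text
t: 20.1
tool_pos: [0.4878, -0.0468, 0.0741]
orientation: [-3.122, -0.347, 0.002]
force: [0.2, -0.2, 0.4]
opening: 0.0459
gripper_force: 0.0
```

Request:
arm_command:
  increments: "0.5 0 0 -40 0;0.5 0 0 -90 0;0.5 -20 0 -130 0;0.5 -60 60 -150 0;0.5 -100 105 -150 0"

```text
t: 20.6
tool_pos: [0.4303, -0.1418, 0.2255]
orientation: [3.119, 0.352, 0.008]
force: [0.1, -0.1, 0.1]
opening: 0.0465
gripper_force: 0.0
```

Request:
arm_command:
  increments: "0.5 0 45 0 0;0.5 0 90 0 0;0.5 0 135 0 0;0.5 0 180 0 0;0.5 0 180 0 0"

```text
t: 21.1
tool_pos: [0.4683, -0.321, 0.2207]
orientation: [3.123, 0.341, -0.002]
force: [-0.8, 0.7, -0.3]
opening: 0.0464
gripper_force: 0.0
```

Run:
```python
from h import *
go(.438,-.2,.2)
for n in("scene","top"):
    img=robot.read_camera(n);cv2.imwrite(f"pics/{n}F.png",img)
    for x in(-.056,-.05,-.044):
        ys,b=slit(img,n,x,.02,.08,.063);print(n,x,b.tolist())
    h=img.astype(float);rd=np.clip(h[...,2]-np.maximum(h[...,0],h[...,1])-25,0,None);m=np.zeros_like(rd)
    if n=="top":m[255:290,350:375]=1
    else: m[285:312,305:330]=1
    rd*=m;Y,X=np.nonzero(rd);w=rd[Y,X]
    if len(w): c=(X@w/w.sum(),Y@w/w.sum());print(n,"clip",c,mix(plane(n,c,.040)))
    print(n,"green",blobs(img,(45,80,40),(80,255,255),(310,200,425,300),2),"amber",blobs(img,(0,60,20),(14,255,140),(310,200,425,300),15))
```

```text
t 21.1 pos [ 0.4683 -0.321   0.2207] yaw -1.353 q6 0.66 shift [  -3.5 -124.7   20.7] turn 0 tilt 0.09 open 0.0464 F [-0.8  0.7 -0.3]
scene -0.056 [78, 78, 77, 76, 74, 71, 67, 60, 52, 44, 36, 29, 23, 21, 21, 20, 21, 22, 23, 24, 25, 31, 39, 48, 62, 76, 87, 90, 91, 90, 79, 68, 58, 51, 47, 47, 53, 60, 68, 74, 80, 83, 85, 87, 88, 88, 88, 88, 89, 89, 89, 88, 88, 88, 88, 88, 88, 88, 88, 88]
scene -0.05 [79, 79, 79, 78, 77, 75, 72, 67, 60, 53, 46, 37, 29, 25, 23, 21, 21, 22, 22, 25, 28, 32, 39, 46, 55, 63, 69, 74, 73, 69, 63, 56, 48, 43, 43, 46, 52, 60, 67, 73, 79, 83, 85, 86, 87, 87, 87, 87, 87, 87, 87, 87, 87, 87, 87, 87, 88, 88, 88, 88]
scene -0.044 [86, 85, 84, 83, 82, 82, 82, 82, 80, 77, 74, 65, 56, 47, 41, 34, 29, 27, 25, 26, 30, 36, 44, 55, 67, 76, 82, 87, 86, 79, 71, 60, 51, 42, 42, 44, 48, 54, 61, 68, 71, 75, 77, 78, 79, 80, 80, 80, 80, 80, 79, 79, 80, 80, 81, 81, 82, 82, 83, 85]
scene clip (np.float64(316.96026058631924), np.float64(298.9811074918567)) [-0.08326698  0.04700561]
scene green [] amber [(146, [330.1, 247.6], [15, 40, 11, 17]), (123, [350.0, 254.0], [34, 48, 13, 12]), (
[... 712 characters left out ...]
, 118, 119, 120, 120, 118, 114, 108, 96, 79, 62, 48, 40, 33, 28, 36, 45, 60, 87, 110, 126, 115, 93, 69, 55, 44, 37, 32, 27, 22, 21, 38, 59, 81, 97, 111, 123, 126, 127, 127, 127, 126, 126, 126, 126, 125, 125, 125, 125, 124, 124, 124, 123]
top clip (np.float64(360.127024291498), np.float64(279.0531376518219)) [-0.08444713  0.04689879]
top green [(5, [385.0, 224.0], [74, 22, 3, 5]), (11, [389.1, 231.0], [75, 28, 10, 5]), (11, [348.6, 237.5], [38, 33, 4, 9]), (2, [353.5, 242.0], [43, 42, 2, 1]), (7, [406.0, 255.3], [95, 54, 3, 3])] amber [(85, [391.7, 225.2], [76, 18, 13, 14]), (94, [372.2, 230.6], [57, 23, 13, 14]), (86, [354.0, 234.9], [39, 28, 12, 13]), (84, [334.9, 240.4], [20, 33, 12, 13])]
```

The slider line is at mixer y ≈ 47 mm and the clip at ≈ 47 mm in both views, so they are in line. The blue and red bottles are both centred on their pads. Handing in.

```bash
python3 -c "
from h import *
print(robot.close_job())"
```

```text
the job is handed in; nothing more can be done
None
```

I put the red and blue bottles upright in the two empty cells and released them. I then slid the speed slider until its white line measured in line with the clip's point (both about 47 mm) and handed the job in at about 21 s; the hand-in gave no verdict.

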